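Mount the bench magnifier on its ball post

TASK

Set up the bench magnifier for looking at the ring on the rubber block: draw the magnifier head off its sloping rack peg, lower it gently onto the ball post until it sits fully home on the post's collar with its lens over the ring, then press its latch lever fully down so that it is locked on the ball, and let go. Leave the other head, which carries a wooden bench pin, on its peg, and do not disturb the ring or the block.

Things in the scene. Friction and masses are not known exactly. Their poses are not given: they have to be found in the camera images.
- magnifier: Loose magnifier head, 0.35 kg: aluminium socket block, 40 mm cube (local x, y -20 to 20, z 0 to 40), round lens 58 mm across on a thin rod. Origin: centre of the socket mouth, underside of the block. z: out of its top, the socket's axis; x: towards the lens. Starts on either rack peg, mouth flat on the slope, lens up the slope. Bore 22 mm wide, 27 deep. Stands on the post unheld.
- grip (a point): Grasp point of the magnifier head, on its axis, local z 26 mm. Grasp across the plain flats at local y +20 and -20 mm (40 mm wide, clear from z 0 to 40). A 26 mm wide housing stands off the block at x -34 to -19; the lens rod, 8 mm thick, leaves it at x +20, z 20. Above the block is the raised lever, to z 72.
- lens (a point): Centre of the magnifier's lens: local x 105, y 0, z 24 mm of the head. Lens and frame 58 mm across, 7 mm thick. It must end over the ring.
- magnifier_lever (a joint): Latch lever of the magnifier: 0 up (open), 0.5 rad down (locked), a stop at each end; starts at 0 to 0.1. Steel strip 13 mm wide, 54 mm long, hinged about local y at x -26, z 42.5 mm of the head, pointing to the lens side over the block. Friction keeps it where it is left. Pressed down it drives a bolt under the ball; it closes only if the head is home, and the head goes on only with it up.
- lever_pad (a point): Point on the lever's upper face near its tip: at x +13, z 67 mm of the head when up, x +20, z 45.5 when down. Down, the strip is level, its upper face at z 45.5, from x -26 to +28. About 3 N pressed straight down at x +8, y 0 mm of the head closes it all the way; pressing beyond x +18 can tip the head.
- pin_head: The other head on the rack: same block and lever, but carrying a forked wooden bench pin (80 mm long, 46 mm wide) instead of a lens. Origin and axes as for the magnifier, x towards the fork. Stays on its peg.
- rack: Fixed wooden rack like a small lectern, 160 mm long (local y), 95 mm deep (x). Origin: centre of its underside; z up; front is local -x. Its face slopes 30 degrees, rising from the front: normal local (-0.5, 0, 0.866). Two steel pegs stand square to the face, 17 mm thick, 22 mm long, rooted at local (0, 45, 42) and (0, -45, 42) mm, a head on each. A head comes off only along its peg.
- ball_post: Fixed upright steel post with a ball on top, on the bench to the robot's right. Origin: centre of its 80 mm round foot on the bench; z up.
- ball (a point): Centre of the post's steel ball, 20 mm diameter, 101 mm above the bench. Under it a neck 10 mm thick, then the collar.
- collar (a point): Centre of the collar's upper face, 36 mm in diameter, 85 mm above the bench, 16 mm below the ball's centre. A head fully home rests its mouth flat on this face: its origin is here, z upright. It may face any way round.
- ring: Finger ring with a ball on it, 25 x 34 x 14 mm, loose, lying on the rubber block, 95 to 120 mm from the post's axis. Origin: middle of its underside.
- block: Round black rubber block, 113 mm across, 41 mm high, beside the post. Origin: centre of its underside.

How it is judged:
By the outcome, as a careful person would: the job done as asked, in the order asked, and still so for the second after the job is handed in, with the robot touching nothing.
It also fails if it takes over 45 s, if anything falls off the work surface, if the arm or the gripper's body presses on something with over 40 N, if the wrist force passes 120 N, or if a joint passes its speed limit or range.

ROBOT

A 6-joint arm with a two-finger parallel gripper is mounted at the origin on a cart in front of the work surface, level with it; the furniture and walls round the work are solid. World frame = base frame: x ahead of the robot, y to its left, z up, the work surface at z = 0. Lengths are in m, angles in rad, forces in N, time in s.
With the tool pointing down it reaches from about 0.425 to 0.95 m from the base axis. Payload 3.5 kg.
Tool frame: the origin (TCP) lies between the finger pads; the fingertips stand 19 mm ahead of it and the grasp point (between the pads) is the TCP; z points along the fingers, y is the line along which they close (so a half turn about z gives the same grasp; the last joint's range is limited). The gripper opens to 85 mm and grips with 20 to 120 N. Pads are 22 mm wide; open, the fingers measure 114 mm over their backs; the gripper's body (76 mm by 85 mm) begins 54 mm behind the grasp point. The pads swing forward as they close: fully open they stand 13 mm farther back than shut.
Start: joints at [1.095, 0.286, 1.577, -0, 1.279, -0.15], TCP at [0.216, 0.639, 0.25] pointing down, gripper open.
Joint ranges: [-2.77, 2.77], [-0.9, 2.22], [0.21, 2.48], [-1.53, 4.67], [0.24, 2.81], [-2.84, 2.84]. Speed limits (rad/s): [2.79, 2.79, 3.14, 3.14, 3.14, 3.14].

INTERFACE

Orientations are given as a unit quaternion [x, y, z, w].
In Python, from plant import get_state, cams, ctrl gives the robot as it stands. The module is installed in compiled form; this text tells all that it offers.
- The arm moves only by the tool jog_arm, never from a script. Its argument "deltas" is text: rows parted by semicolons, each of 6 numbers parted by spaces: the shift along the world's x, y, z normalised to -1 to 1, where 1 is 0.02 m, then the turn, a rotation vector about the world's x, y, z normalised to -1 to 1, where 1 is 0.1 rad. In form: x y z ax ay az; .... A call has 1 to 20 rows; each row shifts and turns the commanded pose from where the row before left it; what a row does not reach is not made up. A row lasts 1/8 s, in which the tool goes at most 62.5 mm and 10.7 degrees, less where a joint would pass 70% of its speed; a pose out of reach is approached as far as the arm can. A call with a number of a shift or a turn outside -1 to 1 is refused whole. A call with a gripper value outside its range is refused whole. "gripper" is the opening, from 0 (shut) to 1 (fully open), set as the call begins (left out, the last holds). The fingers move at their own pace and stop on an object; "squeeze" is the grip in N (left out, the last holds). Time passes only in rows, so rows that do not move let the fingers close. It gives the time, the measured TCP pose, the force, the opening and the grip force at its end, in the units of the state.
- get_state(): the state, without advancing time (a new reading comes with each control period).
- cams.read_camera(name): name is "scene" or "top"; returns a dict with "color" (480x640x3 uint8, blue, green, red), "vfov" (degrees; the focal length in pixels is half the picture's height over the tangent of half this angle, whatever the lens; pixels are square), "cx", "cy" (the principal point, pixels), "distortion" ([k1, k2, p1, p2, k3] as OpenCV has them; the pictures are not rectified), "rvec" (rotation vector, rad) and "tvec" (3), from world to camera coordinates, as OpenCV has them. Camera axes: x right, y down, z forward; pixel columns grow to the right and rows downward; lengths in m; the calibration is good to about 2 mm. A picture is of the moment at which its call begins. There is no depth.
- ctrl.sign_off(): hands the job in; it is judged then, once.
The state is a dict: "time": time; "qpos": joint angles; "dq": joint speeds; "joint_efforts": joint torques, N m; "eef_pos": TCP position; "tcp_rot": TCP orientation; "contact_force": force on the tool from outside, world axes, zero at the start; "wrist_torque": the same for the moment, N m; "opening": opening from 0.0 (shut) to 1.0 (fully open); "finger_force": force on a finger pad.
Only numpy, scipy, OpenCV 4.12 (cv2) and the standard library are available. Lean on these libraries where they do the work, as an engineer would, in place of code of your own. Each camera call takes 0.05 s, during which the arm holds its last target. There are 200 camera calls.

## Working session

There is one attempt and no reset: what is moved stays moved. The work goes in short steps, Python scripts to look and compute and a tool call to move; the robot and the scene stay as the last step left them, time stands still between calls to the robot, and variables do not carry over. Pictures are saved under pics/ and viewed, at most 13 in all, crops included, and the job is handed in when it is done.

Besides the shell and the picture viewer there is one more tool, called after ">>>" as a command line: name --argument value ..., lists and objects as JSON in quotes. jog_arm: Moves the arm, as the interface text tells. Its arguments: {"type":"object","properties":{"deltas":{"type":"string"},"gripper":{"type":"number"},"squeeze":{"type":"number"}},"required":["deltas"]}

```bash
mkdir -p pics
cat > h.py <<'E'
import numpy as np, cv2
from plant import get_state, cams, ctrl
def cam(n):
    c=cams.read_camera(n); h=c["color"].shape[0]
    f=h/2/np.tan(np.radians(c["vfov"])/2)
    c["K"]=np.array([[f,0,c["cx"]],[0,f,c["cy"]],[0,0,1.]]); c["D"]=np.array(c["distortion"],float)
    c["R"]=cv2.Rodrigues(np.array(c["rvec"],float))[0]; c["t"]=np.array(c["tvec"],float).ravel(); c["C"]=-c["R"].T@c["t"]
    return c
def ray(c,uv):
    p=cv2.undistortPoints(np.array([[uv]],float),c["K"],c["D"])[0,0]
    d=c["R"].T@np.array([p[0],p[1],1]); return d/np.linalg.norm(d)
def onz(c,uv,z):
    d=ray(c,uv); return c["C"]+d*(z-c["C"][2])/d[2]
def proj(c,P):
    return cv2.projectPoints(np.array(P,float).reshape(-1,3),np.array(c["rvec"],float),c["t"],c["K"],c["D"])[0].reshape(-1,2)
def tri(cs,uvs):
    A=np.zeros((3,3));b=np.zeros(3);L=[]
    for c,u in zip(cs,uvs):
        d=ray(c,u);M=np.eye(3)-np.outer(d,d);A+=M;b+=M@c["C"]
    P=np.linalg.solve(A,b)
    return P,[np.linalg.norm((np.eye(3)-np.outer(ray(c,u),ray(c,u)))@(P-c["C"])) for c,u in zip(cs,uvs)]
E
python3 - <<'E'
from h import *
for n in("scene","top"):
    c=cam(n);cv2.imwrite(f"pics/{n}0.png",c["color"]);print(n,c["C"],c["R"][2],c["K"][0,0],c["D"])
print(get_state())
E
```

```text
scene [-0.16691973 -0.55193851  0.66430163] [ 0.60627128  0.56208839 -0.56257602] 525.8596486158176 [0.0295085 0.        0.        0.        0.       ]
top [0.26483056 0.02387583 1.06365114] [ 0.19554477 -0.02620238 -0.98034467] 478.77287723243296 [-0.04062517  0.          0.          0.          0.        ]
{'time': 0.1, 'qpos': array([ 1.09498997e+00,  2.87087392e-01,  1.57803186e+00,  2.27257375e-05,
        1.27862159e+00, -1.50000104e-01]), 'dq': array([-7.15408960e-04, -3.37427914e-03, -2.76061747e-03, -7.87272643e-04,
       -1.27112264e-03,  5.80923343e-05]), 'joint_efforts': array([ 1.40322489e-03, -4.07295156e+01, -2.93699312e+01, -1.65627403e-04,
        3.43702668e-03, -5.66512469e-06]), 'eef_pos': array([0.21575787, 0.63899977, 0.2490779 ]), 'tcp_rot': array([ 1.62186725e-01,  9.86759501e-01, -1.01859334e-03, -3.40980082e-04]), 'contact_force': array([ 0.42354238, -0.19432244, -0.51235003]), 'wrist_torque': array([0.00239026, 0.04272269, 0.0105685 ]), 'finger_force': 0.0, 'opening': 1.0023830434630214}
```

View pics/scene0.png

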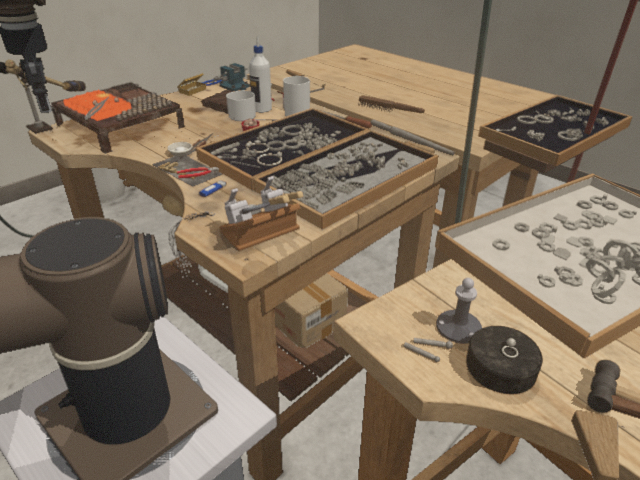

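View pics/top0.png

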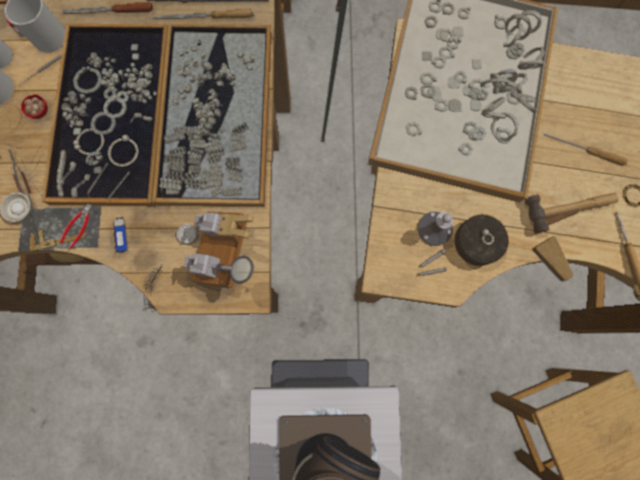

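Scene: the rack is at about (262,222) and the post's ball at (467,286), with the block at (504,358). Top: the rack is near (215,255), with round shapes at (241,270) and (187,234). The post is at (440,225) and the block at (482,240). I need enlarged crops.

Run:
```python
import cv2,numpy as np
s=cv2.imread("pics/scene0.png");t=cv2.imread("pics/top0.png")
r=lambda i,x,y,w,h:cv2.resize(i[y:y+h,x:x+w],(400,300),interpolation=cv2.INTER_CUBIC)
cv2.imwrite("pics/crop0.png",np.vstack([np.hstack([r(s,212,182,100,75),r(t,170,205,100,75)]),np.hstack([r(s,425,270,133,100),r(t,410,200,100,75)])]))
```

```text
(no output)
```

View pics/crop0.png

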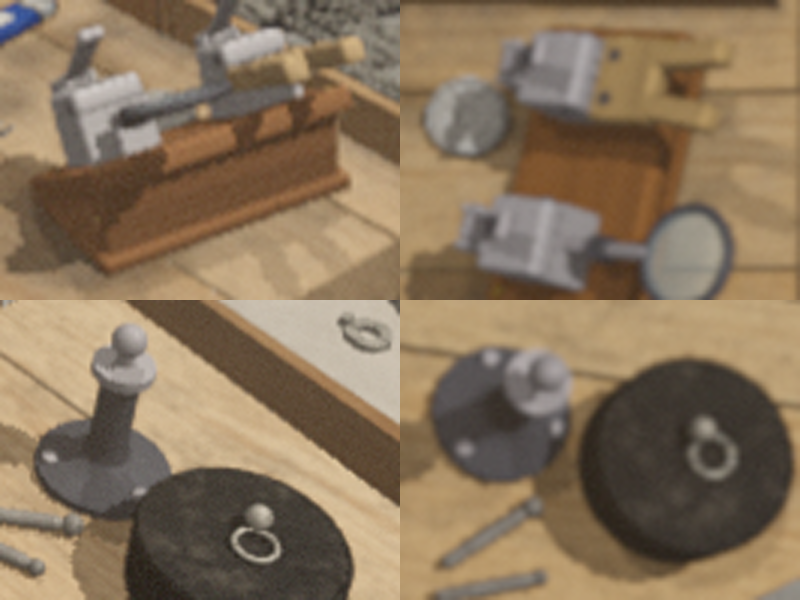

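The magnifier is on the near peg (lens up-slope, towards world -y), and the pin head is on the far one. Next I measure from labelled points and check them with an overlay.

```bash
cat > m.py <<'E'
from h import *
from scipy.optimize import least_squares
from scipy.spatial.transform import Rotation as Ro
def rackT(p):
    R=Ro.from_euler('z',p[2]).as_matrix(); return R,np.array([p[0],p[1],0])
TILT=Ro.from_euler('y',-30,degrees=True).as_matrix() # z-> (-.5,0,.866), x-> up slope
def head(p,y=-.045,dyaw=0):
    R,t=rackT(p); return R@TILT@Ro.from_euler('z',dyaw).as_matrix(), R@np.array([0,y,.042])+t
E
python3 - <<'E'
from m import *
s,t=cam("scene"),cam("top")
A=onz(s,(239,249),0);B=onz(s,(299,227),0);print("A,B",A,B,np.linalg.norm(A-B))
ball=tri([s,t],[(468,283.3),(446.7,218)]);print("ball",ball)
print("foot",onz(t,(435.2,228.7),.004))
print("ball z=.101 top",onz(t,(446.7,218),.101),"scene",onz(s,(468,283.3),.101))
print("block top@.041",onz(t,(410+(690-400)/4,200+157/4),.041))
print("ring top",onz(t,(410+(709-400)/4,200+152/4),.044),"scene",onz(s,(425+257/3,270+240/3),.044))
yaw=np.arctan2(*(B-A)[[1,0]])-np.pi/2
p=np.array([0,0,yaw]);R,_=rackT(p)
m=(A+B)/2-R@np.array([.0475,0,0]);p[:2]=m[:2]
print("rack",p, "d", get_state()["time"])
# scene + top residual incl lens (top)
def res(q):
    H,o=head(q)
    L=o+H@np.array([.105,0,.024]);R,tt=rackT(q)
    return np.concatenate([(proj(s,[R@np.array([.0475,-.08,0])+tt,R@np.array([.0475,.08,0])+tt])-[(239,249),(299,227)]).ravel(),(proj(t,[L])-[(241.5,269.3)]).ravel()])
print(res(p)); f=least_squares(res,p);p=f.x;print(p,f.fun)
np.save("rack.npy",p)
H,o=head(p)
im={}
for n,c in(("s",s),("t",t)):
    x,y=(212,182) if n=="s" else (170,205)
    k=6;I=cv2.resize(c["color"][y:y+75,x:x+100],None,fx=k,fy=k,interpolation=cv2.INTER_CUBIC)
    def dr(P,col):
        for a in ((proj(c,P)-[x,y]+.5)*k): cv2.circle(I,tuple(int(v) for v in a),2,col,-1)
    bx=[(a,b,z) for a in(-.02,.02) for b in(-.02,.02) for z in(0,.04)]
    dr([o+H@np.array(v) for v in bx],(0,0,255))
    dr([o+H@np.array([.105+.029*np.cos(a),.029*np.sin(a),.024]) for a in np.arange(0,6.3,.4)],(0,255,0))
    H2,o2=head(p,.045);dr([o2+H2@np.array(v) for v in bx],(255,0,255))
    R,tt=rackT(p);dr([R@np.array(v)+tt for v in [(a,b,0) for a in(-.0475,.0475) for b in(-.08,.08)]],(255,255,0))
    im[n]=I[:, :]
cv2.imwrite("pics/ov0.png",cv2.resize(np.vstack([im["s"][:300+60],im["t"][60:]]),(600,600*720//600))[:, :]) if 0 else cv2.imwrite("pics/ov0.png",cv2.resize(np.hstack([im["s"],im["t"]]),(800,300),interpolation=cv2.INTER_AREA)); cv2.imwrite("pics/ovs.png",im["s"]);cv2.imwrite("pics/ovt.png",im["t"])
E
```

```text
A,B [0.37275829 0.20861739 0.        ] [0.52246037 0.1788887  0.        ] 0.1526253882414283
ball (array([ 0.4982716 , -0.25609728,  0.09979241]), [np.float64(0.0013136622377192754), np.float64(0.0013136622377192561)])
foot [ 0.49545707 -0.25462654  0.004     ]
ball z=.101 top [ 0.49706457 -0.25468386  0.101     ] scene [ 0.49819649 -0.25741655  0.101     ]
block top@.041 [ 0.46304153 -0.34904506  0.041     ]
ring top [ 0.46519435 -0.35880318  0.044     ] scene [ 0.46731628 -0.36343756  0.044     ]
rack [ 0.45686148  0.24034325 -1.7668316 ] d 0.2
[-1.54940305  0.5679113   1.35690598 -0.49771015 -2.32770783 -3.23092154]
[ 0.45243118  0.23765525 -1.746888  ] [-1.6513773   2.16970602  0.74282608  0.27129757 -0.4196589  -1.72389247]
```

View pics/ovs.png

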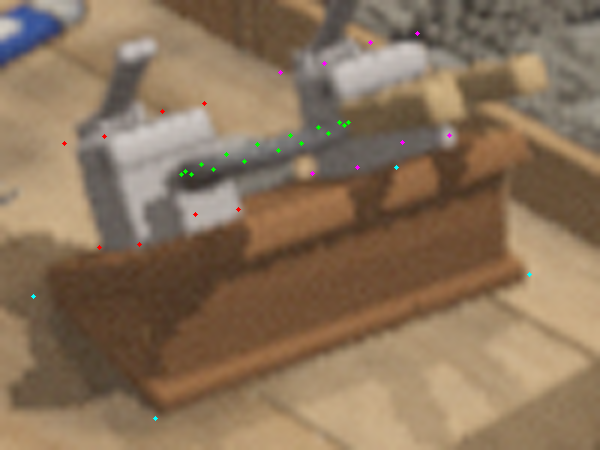

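View pics/ovt.png

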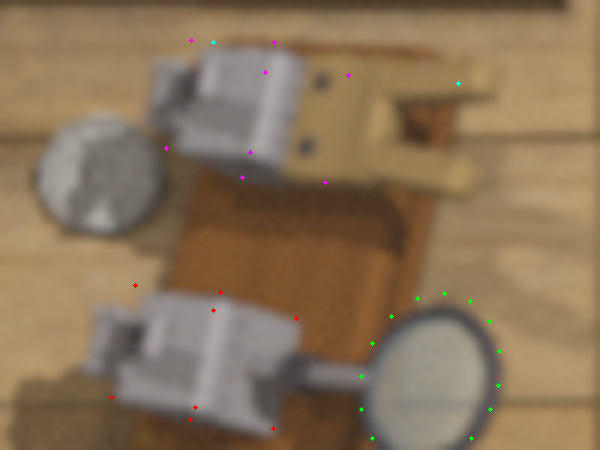

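Scene overlay: the predicted block and lens (dark ellipse at (258,155) in the 6x crop) match to a few mm. In the top overlay the real lens (432,382) lies about 11 px (6x), or 4 mm, below the prediction. That is good enough for a pre-grasp move, and I'll refine it on the way.

```bash
cat >> m.py <<'E'
def need(P,Rt,rows=None):
    s=get_state();R0=Ro.from_quat(s["tcp_rot"]);dp=np.array(P)-s["eef_pos"];rv=(Ro.from_matrix(Rt)*R0.inv()).as_rotvec()
    a,b=dp/.02,rv/.1;n=rows or int(np.ceil(max(abs(a).max(),abs(b).max())))
    print("tcp",s["eef_pos"].round(4),"dp_mm",(dp*1e3).round(1),"rv",rv.round(3),"units",a.round(2),b.round(2),"n",n,"per row",np.r_[a/n,b/n].round(3))
def toolR(H): return np.c_[-H[:,0],H[:,1],-H[:,2]]
E
python3 - <<'E'
from m import *
p=np.load("rack.npy");H,o=head(p);o=o+[-.003,0,0]
print(o); need(o+H@[0,0,.126],toolR(H))
E
```

```text
[0.40512707 0.24553848 0.042     ]
tcp [0.2158 0.6392 0.2494] dp_mm [ 200.3 -331.6  -98.3] rv [-0.489 -0.292 -1.386] units [ 10.02 -16.58  -4.91] [ -4.89  -2.92 -13.86] n 17 per row [ 0.589 -0.975 -0.289 -0.288 -0.172 -0.815]
```

>>> jog_arm --deltas "0.6 -0.95 0 -0.29 -0.17 -0.82;0.6 -0.95 0 -0.29 -0.17 -0.82;0.6 -0.95 0 -0.29 -0.17 -0.82;0.6 -0.95 -0.3 -0.29 -0.17 -0.82;0.6 -0.95 -0.3 -0.29 -0.17 -0.82;0.6 -0.95 -0.3 -0.29 -0.17 -0.82;0.6 -0.95 -0.3 -0.29 -0.17 -0.82;0.6 -0.95 -0.3 -0.29 -0.17 -0.82;0.6 -0.95 -0.3 -0.29 -0.17 -0.82;0.6 -0.95 -0.3 -0.29 -0.17 -0.82;0.6 -0.95 -0.3 -0.29 -0.17 -0.82;0.6 -0.95 -0.3 -0.29 -0.17 -0.82;0.6 -0.95 -0.3 -0.29 -0.17 -0.82;0.6 -0.95 -0.3 -0.29 -0.17 -0.82;0.6 -0.95 -0.3 -0.29 -0.17 -0.82;0.6 -0.95 -0.3 -0.29 -0.17 -0.82;0.4 -0.95 -0.3 -0.25 -0.17 -0.74;0 0 0 0 0 0" --gripper 0.78 --squeeze 40

```text
time: 2.45
eef_pos: [0.416, 0.3155, 0.1654]
tcp_rot: [0.741, 0.62, -0.199, 0.165]
contact_force: [0.8, 0.1, 0.7]
opening: 0.78
finger_force: 0.0
```

Run:
```python
from m import *
p=np.load("rack.npy");H,o=head(p);o=o+[-.003,0,0]
need(o+H@[0,0,.126],toolR(H))
c=cam("scene");t=cam("top");print(proj(c,[get_state()["eef_pos"]]),proj(t,[get_state()["eef_pos"]]))
s0=cv2.imread("pics/scene0.png");t0=cv2.imread("pics/top0.png")
r=lambda i,x,y,w,h,k:cv2.resize(i[y:y+h,x:x+w],None,fx=k,fy=k,interpolation=cv2.INTER_CUBIC)
a=r(s0,220,185,40,42,10);b=r(t0,182,248,72,42,10)
b=b[:, :]; 
img=np.zeros((600,800,3),np.uint8);img[:300,:400]=r(c["color"],170,130,160,120,2.5);img[:300,400:]=r(t["color"],150,180,160,120,2.5)
img[300:,:286]=cv2.resize(a,(286,300));img[300:,286:]=cv2.resize(b,(514,300))
cv2.imwrite("pics/pre.png",img)
```

```text
tcp [0.416  0.3155 0.1654] dp_mm [  0.1  -8.  -14.3] rv [-0.002 -0.002  0.002] units [ 0.01 -0.4  -0.72] [-0.02 -0.02  0.02] n 1 per row [ 0.006 -0.399 -0.715 -0.019 -0.022  0.015]
[[216.54390635 156.32357177]] [[158.58757656 253.14049111]]
```

View pics/pre.png

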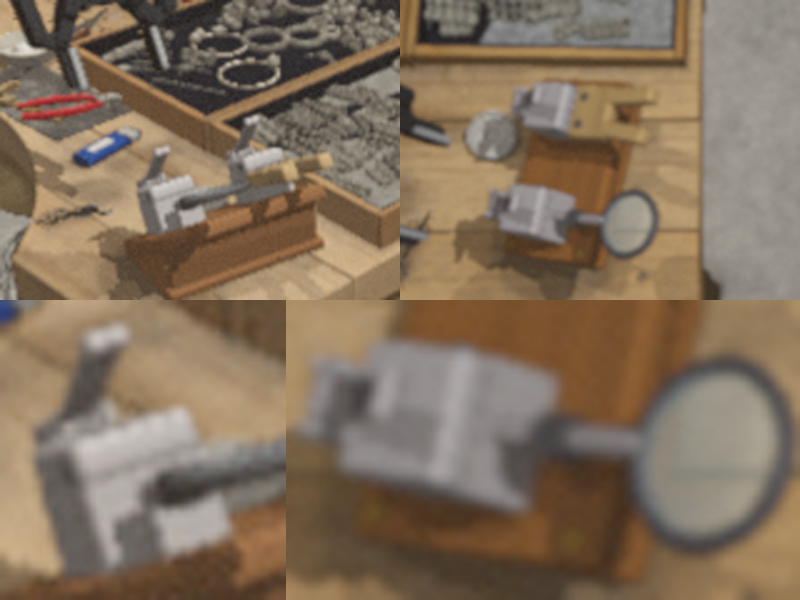

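Pre-grasp picture: the fingers are clear of everything, and the two block faces and the lens ellipse (bottom right, centre (713,452)) are distinct. I can fit the head pose from the labelled corners.

Run:
```python
from m import *
s,t=cam("scene"),cam("top")
k=7.14
S=lambda x,y:((x+.5)/k-.5+220,(y-300+.5)/k-.5+185)
T=lambda x,y:((x-286+.5)/k-.5+182,(y-300+.5)/k-.5+248)
D=[(s,(20,-20,40),S(78,442)),(s,(20,20,40),S(200,438)),(s,(20,20,0),S(232,545)),(s,(20,-20,0),S(112,572)),
(t,(20,20,40),T(472,346)),(t,(20,-20,40),T(435,497)),(t,(20,20,0),T(557,378)),(t,(20,-20,0),T(530,511)),(t,(-20,20,40),T(372,342)),(t,(-20,-20,40),T(342,472)),(t,(105,0,24),T(713,452)),(t,(105,0,24),T(713,452))]
def Hd(q): return Ro.from_euler('z',q[3]).as_matrix()@Ro.from_euler('y',-q[4]).as_matrix()
def res(q,D=D): return np.concatenate([proj(c,[q[:3]+Hd(q)@(np.array(v)/1e3)])[0]-u for c,v,u in D])
for nm,DD,free in(("all",D,5),("tilt30",D,4),("top",[d for d in D if d[0] is t],4)):
    g=lambda z:np.r_[z,np.radians(30)][:5]
    x0=[.405,.245,.042,-1.747]+([.52] if free==5 else [])
    f=least_squares(lambda z:res(g(z),DD),x0,loss="soft_l1");q=g(f.x);print(nm,q.round(4),np.degrees(q[4]).round(1));print(res(q,DD).reshape(-1,2).round(1).tolist())
    if nm=="tilt30":
        np.save("head.npy",q);need(q[:3]+Hd(q)@[0,0,.126],toolR(Hd(q)))
```

```text
all [ 0.4068  0.2432  0.0385 -1.7632  0.5447] 31.2
[[-1.5, 1.6], [-1.8, -3.2], [-0.5, -0.6], [-0.4, 1.4], [-0.2, 0.1], [0.5, -2.1], [0.8, 0.0], [0.4, -0.3], [0.1, -0.7], [-0.1, -0.4], [0.1, -0.0], [0.1, -0.0]]
tilt30 [ 0.4071  0.2441  0.0381 -1.7616  0.5236] 30.0
[[-1.5, 1.7], [-1.8, -3.2], [-0.6, -0.5], [-0.4, 1.5], [-0.2, 0.1], [0.6, -2.1], [0.5, -0.1], [0.2, -0.4], [-0.2, -0.8], [-0.4, -0.5], [0.6, 0.0], [0.6, 0.0]]
tcp [0.4158 0.3172 0.1667] dp_mm [  3.3 -11.2 -19.5] rv [-0.004  0.    -0.016] units [ 0.16 -0.56 -0.97] [-0.04  0.   -0.16] n 1 per row [ 0.163 -0.561 -0.974 -0.035  0.001 -0.159]
top [ 0.4079  0.247   0.0266 -1.7521  0.5236] 30.0
[[-0.5, 0.6], [0.6, -1.8], [0.2, 0.3], [0.0, -0.1], [-0.3, -0.1], [-0.2, 0.1], [0.1, 0.1], [0.1, 0.1]]
```

>>> jog_arm --deltas "0.15 -0.6 -0.83 -0.03 0 -0.16;0 0 0 0 0 0;-0.067 -0.344 -0.606 0 0 0;-0.067 -0.344 -0.606 0 0 0;-0.067 -0.344 -0.606 0 0 0;-0.067 -0.344 -0.606 0 0 0;-0.067 -0.344 -0.606 0 0 0;0 0 0 0 0 0;0 0 0 0 0 0"

```text
time: 3.78
eef_pos: [0.4126, 0.2703, 0.0894]
tcp_rot: [0.745, 0.614, -0.2, 0.165]
contact_force: [0.4, 0.6, 0.8]
opening: 0.779
finger_force: 0.0
```

Run:
```python
from m import *
q=np.load("head.npy");q[:3]=[.4068,.2435,.041];np.save("head.npy",q)
H=Ro.from_euler('z',q[3]).as_matrix()@TILT
need(q[:3]+H@[0,0,.026],toolR(H)); print(H.T@(get_state()["eef_pos"]-q[:3]))
```

```text
tcp [0.4126 0.2703 0.0894] dp_mm [ -3.4 -14.  -25.9] rv [0.    0.    0.002] units [-0.17 -0.7  -1.29] [0.   0.   0.02] n 2 per row [-0.084 -0.35  -0.647  0.     0.002  0.008]
[0.00047845 0.00064832 0.05558869]
```

>>> jog_arm --deltas "-0.055 -0.23 -0.43 0 0 0;-0.055 -0.23 -0.43 0 0 0;-0.055 -0.23 -0.42 0 0 0;0 0 0 0 0 0;0 0 0 0 0 0"

```text
time: 4.4
eef_pos: [0.4091, 0.2563, 0.0636]
tcp_rot: [0.745, 0.614, -0.2, 0.165]
contact_force: [1.2, -0.6, -0.1]
opening: 0.78
finger_force: 0.0
```

Right on target, with no contact. Now I close the gripper.

>>> jog_arm --deltas "0 0 0 0 0 0;0 0 0 0 0 0;0 0 0 0 0 0;0 0 0 0 0 0;0 0 0 0 0 0;0 0 0 0 0 0;0 0 0 0 0 0;0 0 0 0 0 0" --gripper 0.2 --squeeze 45

```text
time: 5.4
eef_pos: [0.4098, 0.2569, 0.0639]
tcp_rot: [0.746, 0.614, -0.199, 0.165]
contact_force: [3.4, 4.6, 0.2]
opening: 0.459
finger_force: 46.8
```

>>> jog_arm --deltas "0.02 0.1 0.17 0 0 0;0.029 0.147 0.26 0 0 0;0.029 0.147 0.26 0 0 0;0.029 0.147 0.26 0 0 0;0.029 0.147 0.26 0 0 0;0 0 0 0 0 0"

```text
time: 6.15
eef_pos: [0.4121, 0.2705, 0.0884]
tcp_rot: [0.745, 0.614, -0.199, 0.165]
contact_force: [-0.3, 0.3, -5.0]
opening: 0.461
finger_force: 46.2
```

>>> jog_arm --deltas "0.05 0.25 0.43 0 0 0;0.05 0.25 0.43 0 0 0;0.05 0.25 0.43 0 0 0;0 0.1 0.9 0 0 0;0 0 0.9 0 0 0;0 0 0.9 0 0 0;0 0 0.9 0 0 0;0 0 0 0 0 0"

```text
time: 7.15
eef_pos: [0.4157, 0.2876, 0.1879]
tcp_rot: [0.746, 0.614, -0.198, 0.165]
contact_force: [-0.6, 0.2, -5.0]
opening: 0.464
finger_force: 46.3
```

Run:
```python
from m import *
s,t=cam("scene"),cam("top")
# ring refine: bright pixels on black block
ring=tri([s,t],[(425+257/3,270+240/3),(410+(709-400)/4,200+152/4)]);print("ring tri",ring)
ball=np.array([.4977,-.256,.101]);rg=np.array([.4662,-.361,.048])
d=rg-ball;az=np.arctan2(d[1],d[0]);print("az",az,np.hypot(*d[:2]))
H=Ro.from_euler('z',az).as_matrix()
need([ball[0],ball[1],.085+.026+.065],toolR(H))
```

```text
ring tri (array([ 0.46708409, -0.36148606,  0.04204952]), [np.float64(0.0022757318075924326), np.float64(0.002275731807592559)])
az -1.8622531212727635 0.10962321834356076
tcp [0.4146 0.287  0.1855] dp_mm [  83.1 -543.    -9.5] rv [ 0.509 -0.126 -0.097] units [  4.16 -27.15  -0.47] [ 5.09 -1.26 -0.97] n 28 per row [ 0.148 -0.97  -0.017  0.182 -0.045 -0.035]
```

>>> jog_arm --deltas "0.15 -0.5 0.1 0.25 -0.06 -0.05;0.15 -0.97 0.1 0.25 -0.06 -0.05;0.15 -0.97 0.1 0.25 -0.06 -0.05;0.15 -0.97 0.1 0.25 -0.06 -0.05;0.15 -0.97 0.1 0.25 -0.06 -0.05;0.15 -0.97 0.1 0.25 -0.06 -0.05;0.15 -0.97 0 0.25 -0.06 -0.05;0.15 -0.97 0 0.25 -0.06 -0.05;0.15 -0.97 0 0.25 -0.06 -0.05;0.15 -0.97 0 0.25 -0.06 -0.05;0.15 -0.97 0 0.25 -0.06 -0.05;0.15 -0.97 0 0.25 -0.06 -0.05;0.15 -0.97 0 0.25 -0.06 -0.05;0.15 -0.97 0 0.25 -0.06 -0.05;0.15 -0.97 0 0.25 -0.06 -0.05;0.15 -0.97 0 0.25 -0.06 -0.05;0.15 -0.97 0 0.25 -0.06 -0.05;0.15 -0.97 0 0.25 -0.06 -0.05;0.15 -0.97 0 0.25 -0.06 -0.05;0.15 -0.97 0 0.25 -0.06 -0.05"

```text
time: 9.75
eef_pos: [0.4733, -0.0927, 0.1966]
tcp_rot: [0.803, 0.596, -0.006, 0.0]
contact_force: [0.5, -0.2, -4.9]
opening: 0.458
finger_force: 46.1
```

>>> jog_arm --deltas "0.15 -0.97 0 0 0 0;0.15 -0.97 0 0 0 0;0.15 -0.97 0 0 0 0;0.15 -0.97 0 0 0 0;0.15 -0.97 0 0 0 0;0.15 -0.9 0 0 0 0;0.1 -0.6 0 0 0 0;0 0 0 0 0 0;0 0 0 0 0 0"

```text
time: 10.88
eef_pos: [0.4946, -0.2181, 0.1973]
tcp_rot: [0.803, 0.596, -0.005, 0.001]
contact_force: [0.2, 0.1, -5.4]
opening: 0.462
finger_force: 46.1
```

Run:
```python
from m import *
H=Ro.from_euler('z',-1.862).as_matrix()
need([.4977,-.256,.176],toolR(H))
s,t=cam("scene"),cam("top")
r=lambda i,x,y,w,h,k:cv2.resize(i[y:y+h,x:x+w],None,fx=k,fy=k,interpolation=cv2.INTER_CUBIC)
cv2.imwrite("pics/hov.png",np.hstack([r(s["color"],420,230,100,150,4),r(t["color"],410,165,100,150,4)]))
np.save("hov_s.npy",s["color"]);np.save("hov_t.npy",t["color"])
```

```text
tcp [ 0.4946 -0.2181  0.1973] dp_mm [  3.1 -37.9 -21.3] rv [ 0.008 -0.007  0.002] units [ 0.16 -1.89 -1.07] [ 0.08 -0.07  0.02] n 2 per row [ 0.078 -0.947 -0.533  0.039 -0.036  0.011]
```

View pics/hov.png

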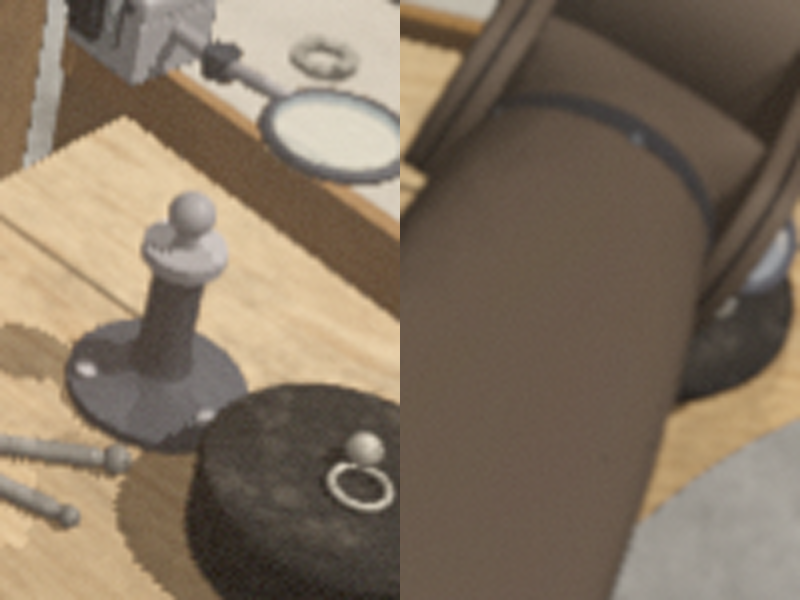

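The hover picture shows the head upright left of the post; the ball is at crop (192,217), i.e. about (467.6,283.9) px, and the top view is hidden by the arm. Next: a sharper ball estimate and the head's pose in the hand, both from the scene view.

Run:
```python
from m import *
s,t=cam("scene"),cam("top")
S0=np.load("hov_s.npy");t0=cv2.imread("pics/top0.png")
def hough(im,x,y,w,h,r0,r1,k=8):
    g=cv2.cvtColor(im[y:y+h,x:x+w],cv2.COLOR_BGR2GRAY);g=cv2.resize(g,None,fx=k,fy=k,interpolation=cv2.INTER_CUBIC)
    c=cv2.HoughCircles(g,cv2.HOUGH_GRADIENT_ALT,1.5,20,param1=100,param2=.5,minRadius=int(r0*k),maxRadius=int(r1*k))
    return [] if c is None else [((a+.5)/k-.5+x,(b+.5)/k-.5+y,r/k) for a,b,r in c[0][:4]]
bs=hough(S0,455,270,28,24,4,8);bt=hough(t0,434,206,24,24,3.5,7)
print("exp r",526*.01/.93,479*.01/1.0);print("scene",bs);print("top",bt)
for b in bs:print(onz(s,b[:2],.101))
for b in bt:print(onz(t,b[:2],.101))
st=get_state();R=Ro.from_quat(st["tcp_rot"]).as_matrix();H=np.c_[-R[:,0],R[:,1],-R[:,2]]
pt=lambda v:st["eef_pos"]+H@(np.array(v)/1e3-[0,0,.026])
x,y,w,h=425,205,110,80;k=7
I=cv2.resize(s["color"][y:y+h,x:x+w],None,fx=k,fy=k,interpolation=cv2.INTER_CUBIC)
def dr(P,col):
    for a in (proj(s,P)-[x,y]+.5)*k-.5: cv2.circle(I,tuple(int(round(v)) for v in a),2,col,-1)
dr([pt((a,b,z)) for a in(-20,20) for b in(-20,20) for z in(0,40)],(0,0,255))
dr([pt((105+29*np.cos(a),29*np.sin(a),24)) for a in np.arange(0,6.3,.3)],(0,255,0));dr([pt((20,0,20)),pt((76,0,20))],(255,255,0))
print("tcp",st["eef_pos"],"Hz",H[:,2], "pts",proj(s,[pt((105,0,24)),pt((105,0,26)),pt((107,0,24)),pt((105,2,24))]))
cv2.imwrite("pics/hov2.png",I)
```

```text
exp r 5.655913978494623 4.79
scene []
top []
tcp [ 0.49469764 -0.21797242  0.19752535] Hz [0.00682131 0.00830767 0.99994222] pts [[503.00805875 262.21304019]
 [503.2764051  261.12126287]
 [504.01565038 262.92778561]
 [504.00179959 261.82307754]]
```

View pics/hov2.png

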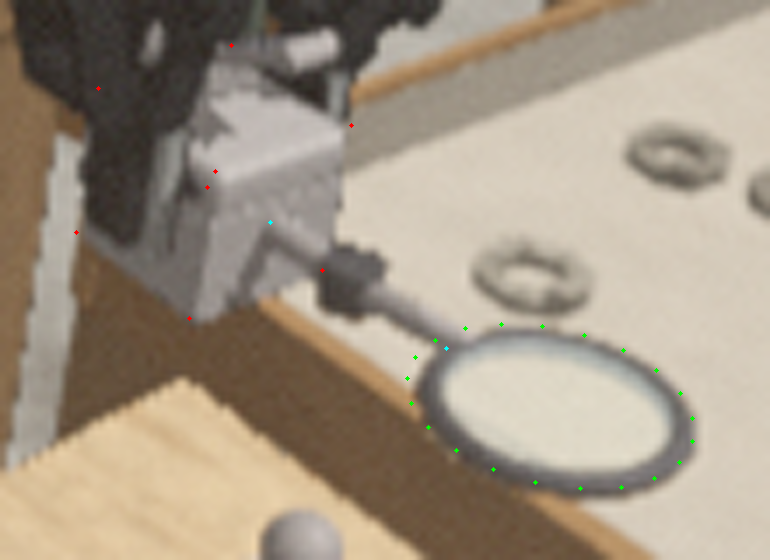

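The prediction dots match the real head to within about 0.6 px: lens actual centre (554,411) against predicted (550,406.5) in the 7x crop, and block corners on the dots. In the scene view the head is therefore about 1.3 mm farther along local x. Now the ball with subpixel edges.

Run:
```python
from m import *
s,t=cam("scene"),cam("top")
def circ(im,c,r,angs):
    g=cv2.GaussianBlur(cv2.cvtColor(im,cv2.COLOR_BGR2GRAY),(0,0),.7).astype(np.float32)
    for _ in range(4):
        P=[]
        for a in np.radians(angs):
            rr=np.arange(r-2.2,r+2.2,.1);v=cv2.remap(g,(c[0]+rr*np.cos(a)).astype(np.float32)[None],(c[1]+rr*np.sin(a)).astype(np.float32)[None],cv2.INTER_CUBIC)[0]
            d=np.abs(np.gradient(v));i=d.argmax();P.append((c[0]+rr[i]*np.cos(a),c[1]+rr[i]*np.sin(a),d[i]))
        P=np.array(P)
        f=least_squares(lambda z:np.hypot(P[:,0]-z[0],P[:,1]-z[1])-z[2],[*c,r],loss="soft_l1",f_scale=.3)
        c=f.x[:2]
    return f.x,np.median(abs(f.fun))
S0=np.load("hov_s.npy");t0=cv2.imread("pics/top0.png");s0=cv2.imread("pics/scene0.png")
for im in(S0,s0):
    b=circ(im,(467.7,283.5),5.7,np.arange(160,381,10));print("scene",b,onz(s,b[0][:2],.101))
b2=circ(t0,(446.7,218),4.9,np.arange(0,360,10));print("top",b2,onz(t,b2[0][:2],.101));print("tri",tri([s,t],[b[0][:2],b2[0][:2]]))
st=get_state();R=Ro.from_quat(st["tcp_rot"]).as_matrix();print("tcp",st["eef_pos"],"Hx",-R[:,0])
```

```text
scene (array([467.6370629 , 283.20898918,   6.0326245 ]), np.float64(0.17976979923123615)) [ 0.49797773 -0.25685436  0.101     ]
scene (array([468.11322018, 282.30882825,   6.16524534]), np.float64(0.47456890823807285)) [ 0.50062911 -0.25617313  0.101     ]
top (array([447.0637239 , 217.39245451,   4.82638781]), np.float64(0.7619849371670364)) [ 0.498365   -0.25553296  0.101     ]
tri (array([ 0.49883262, -0.25606968,  0.10171614]), [np.float64(0.0009191642533029426), np.float64(0.0009191642533028853)])
tcp [ 0.49473136 -0.21815916  0.19759044] Hx [-0.28867885 -0.95737349  0.01002634]
```

>>> jog_arm --deltas "0.1 -0.95 0 0.04 -0.035 0;0.085 -0.92 0 0.04 -0.035 0;0 0 -0.5 0 0 0;0 0 -0.7 0 0 0;0 0 -0.7 0 0 0;0 0 -0.5 0 0 0;0 0 -0.3 0 0 0;0 0 0 0 0 0;0 0 0 0 0 0"

```text
time: 12.3
eef_pos: [0.4988, -0.2561, 0.1441]
tcp_rot: [0.803, 0.596, 0.0, 0.001]
contact_force: [0.4, -0.2, -4.6]
opening: 0.457
finger_force: 46.2
```

Run:
```python
from m import *
need([.4984,-.2556,.1355],toolR(Ro.from_euler('z',-1.862).as_matrix()))
s=cam("scene");x,y=425,230
cv2.imwrite("pics/hov3.png",cv2.resize(s["color"][y:y+80,x:x+110],None,fx=7,fy=7,interpolation=cv2.INTER_CUBIC))
st=get_state();print(st["contact_force"])
```

```text
tcp [ 0.4988 -0.2561  0.1441] dp_mm [-0.4  0.5 -8.6] rv [0.001 0.001 0.002] units [-0.02  0.03 -0.43] [0.01 0.01 0.02] n 1 per row [-0.021  0.027 -0.432  0.012  0.012  0.021]
[-0.02897908  1.32174398 -4.02741681]
```

View pics/hov3.png

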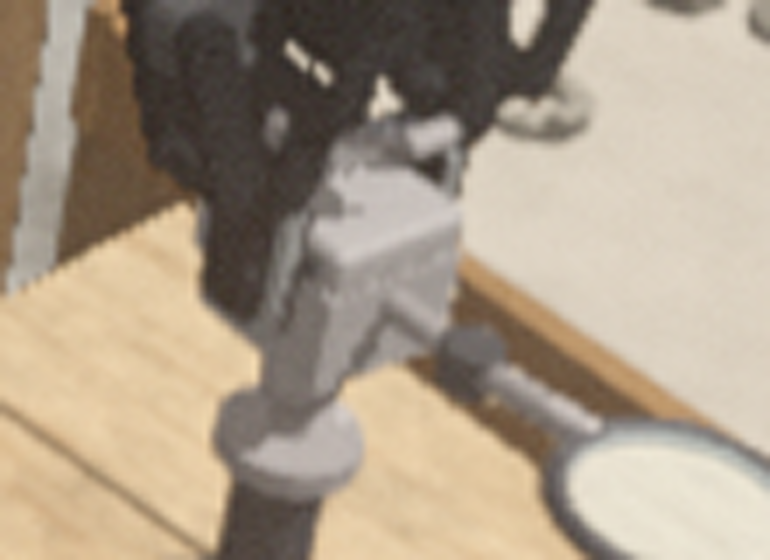

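The head sits right over the ball (crop about (305,400)) with the collar just below at (290,440). Lowering slowly while watching the force.

>>> jog_arm --deltas "-0.02 0.03 -0.2 0 0 0;0 0 -0.2 0 0 0;0 0 -0.15 0 0 0;0 0 -0.1 0 0 0;0 0 0 0 0 0"

```text
time: 12.98
eef_pos: [0.4979, -0.2553, 0.1302]
tcp_rot: [0.803, 0.596, -0.0, 0.0]
contact_force: [-0.1, -0.4, -4.8]
opening: 0.455
finger_force: 46.2
```

>>> jog_arm --deltas "0 0 -0.1 0 0 0;0 0 -0.1 0 0 0;0 0 -0.1 0 0 0;0 0 0 0 0 0"

```text
time: 13.48
eef_pos: [0.4979, -0.2552, 0.1242]
tcp_rot: [0.803, 0.596, -0.0, -0.0]
contact_force: [0.1, 0.4, -5.1]
opening: 0.461
finger_force: 46.2
```

>>> jog_arm --deltas "0 0 -0.1 0 0 0;0 0 -0.1 0 0 0;0 0 -0.1 0 0 0;0 0 -0.1 0 0 0;0 0 -0.1 0 0 0;0 0 0 0 0 0"

```text
time: 14.22
eef_pos: [0.4979, -0.2552, 0.1142]
tcp_rot: [0.803, 0.596, -0.0, 0.0]
contact_force: [-0.1, 0.4, -3.9]
opening: 0.462
finger_force: 46.2
```

>>> jog_arm --deltas "0 0 -0.06 0 0 0;0 0 -0.06 0 0 0;0 0 0 0 0 0"

```text
time: 14.6
eef_pos: [0.498, -0.2553, 0.112]
tcp_rot: [0.803, 0.596, -0.0, 0.0]
contact_force: [0.2, 0.2, -3.6]
opening: 0.461
finger_force: 46.2
```

>>> jog_arm --deltas "0 0 -0.05 0 0 0;0 0 -0.05 0 0 0;0 0 0 0 0 0"

```text
time: 14.98
eef_pos: [0.4982, -0.2555, 0.1115]
tcp_rot: [0.803, 0.596, -0.0, 0.0]
contact_force: [-3.1, 3.0, 5.7]
opening: 0.46
finger_force: 47.3
```

Contact at TCP z 0.1115, so the mouth is at about 0.085: home on the collar. Releasing.

>>> jog_arm --deltas "0 0 0 0 0 0;0 0 0 0 0 0;0 0 0 0 0 0;0 0 0 0 0 0;0 0 0 0 0 0;0 0 0 0 0 0" --gripper 0.8

```text
time: 15.72
eef_pos: [0.498, -0.2554, 0.1101]
tcp_rot: [0.803, 0.596, -0.0, 0.0]
contact_force: [-0.5, -0.7, -0.0]
opening: 0.802
finger_force: 0.0
```

>>> jog_arm --deltas "0 0 0.3 0 0 0;0 0 0.6 0 0 0;0 0 0.9 0 0 0;0 0 0.9 0 0 0;0 0 0.9 0 0 0;0 0 0.9 0 0 0;0 0 0.9 0 0 0;0 0 0 0 0 0;0 0 0 0 0 0"

```text
time: 16.85
eef_pos: [0.4977, -0.2551, 0.2176]
tcp_rot: [0.803, 0.596, -0.0, -0.0]
contact_force: [-0.9, -0.3, -0.4]
opening: 0.8
finger_force: 0.0
```

Run:
```python
from m import *
s,t=cam("scene"),cam("top");x,y=425,230
o=np.array([.4978,-.2565,.085]);H=Ro.from_euler('z',-1.862).as_matrix();pt=lambda v:o+H@(np.array(v)/1e3)
I=cv2.resize(s["color"][y:y+100,x:x+133],None,fx=6,fy=6,interpolation=cv2.INTER_CUBIC)
def dr(P,col):
    for a in (proj(s,P)-[x,y]+.5)*6-.5: cv2.circle(I,tuple(int(round(v)) for v in a),2,col,-1)
dr([pt((a,b,z)) for a in(-20,20) for b in(-20,20) for z in(0,40)],(0,0,255))
dr([pt((105+29*np.cos(a),29*np.sin(a),24)) for a in np.arange(0,6.3,.3)],(0,255,0))
cv2.imwrite("pics/rel.png",I);cv2.imwrite("pics/rel_t.png",t["color"])
print(get_state()["eef_pos"],get_state()["tcp_rot"])
```

```text
[ 0.49752776 -0.25497862  0.21693819] [ 8.02903131e-01  5.96108895e-01 -3.37130159e-04 -7.96986162e-04]
```

View pics/rel.png

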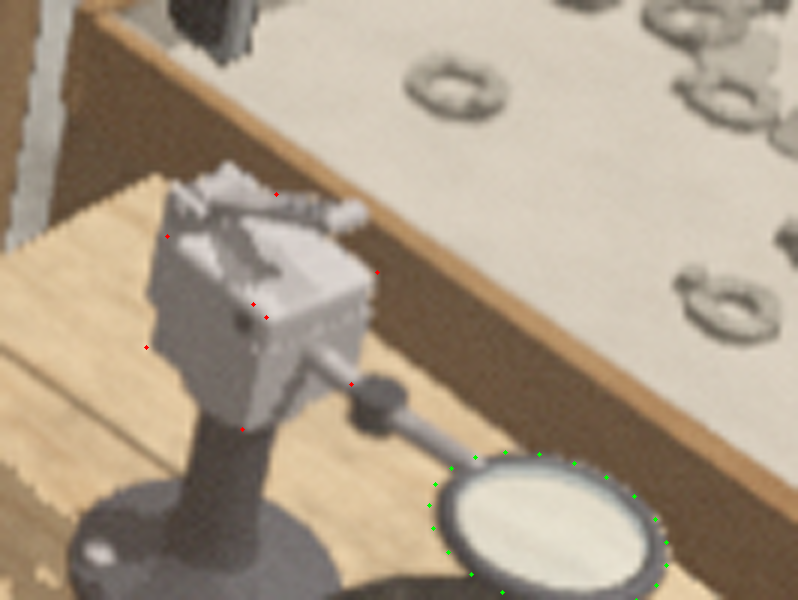

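The head is home on the collar, with its bottom corner at (245,430) on the prediction dot and the lens ring on its dots (about 1 mm). The lever is still up. Now I close the fingers and press the lever with the fingertip edge at about x +10.

>>> jog_arm --deltas "0.02 -0.02 0 0 0 0;0 0 0 0 0 0;0 0 0 0 0 0;0 0 0 0 0 0;0 0 0 0 0 0;0 0 0 0 0 0;0 0 0 0 0 0;0 0 -0.7 0 0 0;0 0 -0.7 0 0 0;0 0 -0.5 0 0 0;0 0 0 0 0 0" --gripper 0 --squeeze 30

```text
time: 18.32
eef_pos: [0.4977, -0.2552, 0.1783]
tcp_rot: [0.803, 0.596, -0.0, -0.001]
contact_force: [-0.4, -0.1, 0.8]
opening: 0.0
finger_force: 0.0
```

>>> jog_arm --deltas "0.02 -0.02 -0.15 0 0 0;0 0 -0.15 0 0 0;0 0 -0.15 0 0 0;0 0 -0.15 0 0 0;0 0 -0.15 0 0 0;0 0 0 0 0 0"

```text
time: 19.08
eef_pos: [0.4989, -0.2562, 0.1651]
tcp_rot: [0.803, 0.596, -0.0, 0.0]
contact_force: [-0.3, 0.2, 0.4]
opening: 0.0
finger_force: 0.0
```

>>> jog_arm --deltas "-0.02 0.03 -0.12 0 0 0;0 0 -0.12 0 0 0;0 0 -0.12 0 0 0;0 0 0 0 0 0"

```text
time: 19.58
eef_pos: [0.4987, -0.2557, 0.158]
tcp_rot: [0.803, 0.596, 0.0, 0.001]
contact_force: [0.9, -1.0, 2.5]
opening: -0.001
finger_force: 1.1
```

>>> jog_arm --deltas "0 0 -0.1 0 0 0;0 0 -0.1 0 0 0;0 0 -0.1 0 0 0;0 0 -0.1 0 0 0;0 0 0 0 0 0"

```text
time: 20.2
eef_pos: [0.4983, -0.2553, 0.1495]
tcp_rot: [0.803, 0.596, 0.0, -0.0]
contact_force: [0.2, -1.9, 3.1]
opening: 0.003
finger_force: 1.6
```

>>> jog_arm --deltas "0 0 -0.05 0 0 0;0 0 -0.05 0 0 0;0 0 0 0 0 0"

```text
time: 20.58
eef_pos: [0.4985, -0.2554, 0.1494]
tcp_rot: [0.803, 0.596, -0.0, -0.0]
contact_force: [-3.0, 0.3, 10.3]
opening: 0.0
finger_force: 4.8
```

The hard stop came at the predicted height (0.1495). One small extra push, then back off straight up.

>>> jog_arm --deltas "0 0 -0.03 0 0 0;0 0 0 0 0 0;0 0 0.2 0 0 0;0 0 0.5 0 0 0;0 0 0.9 0 0 0;0 0 0.9 0 0 0;0 0 0.9 0 0 0;0.2 0.9 0.9 0 0 0;0 0.95 0.3 0 0 0;0 0.95 0 0 0 0;0 0.95 0 0 0 0;0 0.95 0 0 0 0;0 0.95 0 0 0 0;0 0.95 0 0 0 0;0 0.95 0 0 0 0;0 0.95 0 0 0 0;0 0.95 0 0 0 0;0 0.95 0 0 0 0;0 0 0 0 0 0"

```text
time: 22.95
eef_pos: [0.5024, -0.0463, 0.2393]
tcp_rot: [0.802, 0.597, -0.0, 0.0]
contact_force: [-0.6, 0.1, 0.4]
opening: 0.0
finger_force: 0.0
```

Run:
```python
from m import *
s,t=cam("scene"),cam("top")
I=cv2.resize(s["color"][235:335,425:535],(440,400),interpolation=cv2.INTER_CUBIC);J=cv2.resize(t["color"][195:285,410:490],(355,400),interpolation=cv2.INTER_CUBIC)
cv2.imwrite("pics/end.png",np.hstack([I,J]))
```

```text
(no output)
```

View pics/end.png

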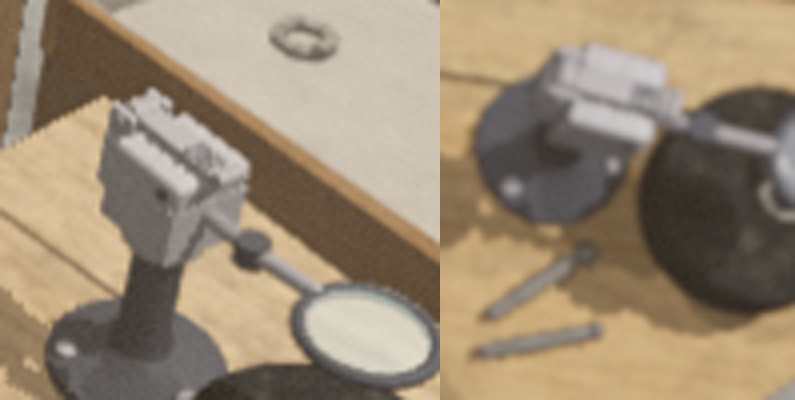

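The lever lies flat on the block and the head stands upright and home. The lens centre works out to (0.468,-0.357) and the ring is at (0.466,-0.361), so it is covered to within about 4 mm. Handing in.

```bash
python3 -c "
from plant import ctrl
print(ctrl.sign_off())"
```

```text
the job is handed in; nothing more can be done
None
```

The magnifier head is home on the ball post with its lens over the ring (centres about 4 mm apart) and its latch lever pressed fully down, the pin head was left on its peg, and the job was handed in at about 23 s; the judge's result was not shown.

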